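# Raise the dust booth window to its mark

## Robot

A 7-joint arm with a two-finger parallel gripper is mounted at the origin on the work surface. World frame = base frame: x ahead of the robot, y to its left, z up, the work surface at z = 0. Lengths are in m, angles in degrees, forces in N, time in s.
With the tool pointing down it reaches from about 0.425 to 0.825 m from the base axis. Payload 3.6 kg.
Tool frame: the origin (TCP) lies midway between the tips of the shut fingers; the grasp point (between the pads) lies 19 mm behind it; y points along the fingers, z is the direction in which the jaws open and shut, and the axes are right-handed (so a half turn about y gives the same grasp; the last joint's range is limited). The gripper opens to 93 mm and grips with 3 to 60 N. Pads are 15 mm wide; open, the fingers measure 128 mm over their backs; the gripper's body (75 mm by 188 mm) begins 65 mm behind the grasp point.
Start: joints at [-69.07, 35.231, -0.722, 81.555, 0.464, 63.22, -2.315], TCP at [0.248, 0.601, 0.219] pointing down, gripper open.
Joint ranges: [-178.69, 178.69], [-17.37, 117.87], [-77.05, 75.6], [15.02, 138.74], [-78.02, 258.01], [0.78, 113.62], [-162.83, 162.83]. Speed limits (degrees/s): [159.86, 159.86, 180, 180, 180, 180, 180].

## Interface

Orientations are given as [roll, pitch, yaw] about the fixed x, y, z axes, in that order (R = Rz(yaw) Ry(pitch) Rx(roll)).
In Python, from plant import robot, cams gives the robot as it stands.
- The arm moves only by the tool move_arm, never from a script. Its argument "targets" is a list of rows, each an object with "slide": the shift along the tool's x, y, z in mm, a list of three; "yaw": the turn about the tool's y in rad. A call has 1 to 12 rows; each row shifts and turns the pose as measured when the row begins, along the tool's axes as they then stand; what a row does not reach is not made up. A row lasts 1/10 s, in which the tool goes at most 50 mm and 8.59 degrees, less where a joint would pass 70% of its speed; a pose out of reach is approached as far as the arm can. A call is refused whole if a number of a shift passes 50 or a number of a turn 0.15, either way. A call with a gripper value outside its range is refused whole. "jaw" is the closure, from -1 (fully open) to 1 (shut), set as the call begins (left out, the last holds). The fingers move at their own pace and stop on an object; the grip force is fixed at half the most. Time passes only in rows, so rows that do not move let the fingers close. It gives the time, the measured TCP pose, the force and the opening at its end, in the units of the state.
- robot.get_state(): the state, without advancing time (a new reading comes with each control period).
- cams.grab_frame(name): name is "scene" or "side" or "wrist"; returns the picture (400x640x3 uint8, blue, green, red); there is no depth.
- cams.camera_model(name): a dict with "fx", "fy", "cx", "cy" (pixels), "R" (3x3) and "t" (3): a world point X has camera coordinates R X + t; the wrist camera has in their place "mount" (4x4, takes a point from camera to tool coordinates, whose origin is the TCP and whose axes are the tool frame's). Camera axes: x right, y down, z forward; pixel columns grow to the right and rows downward; lengths in m; the calibration is good to about 2 mm. A picture is of the moment at which its call begins: read the wrist's pose just before it. camera_model takes no time and is no camera call.
- robot.sign_off(): hands the job in, once; it reports no verdict.
The state is a dict: "clock": time; "joint_pos": joint angles; "joint_vel": joint speeds; "effort": joint torques, N m; "position": TCP position; "orientation": TCP orientation; "ft_force": force on the tool from outside, world axes, zero at the start; "moment": the same for the moment, N m; "grip_width": finger opening in m.
Only numpy, scipy, OpenCV 4.12 (cv2) and the standard library are available. Lean on these libraries where they do the work, as an engineer would, in place of code of your own. Each camera call takes 0.05 s, during which the arm holds its last target.

## Task

Open the dust booth for work on the specimens: with your fingertips beneath the orange lip, push its counterweighted window up smoothly until the black pointers at the lip's ends are level with the green collars on the posts, then come away and leave it standing there. Only push from below, never grip the lip, and leave the specimens, jars and other things where they stand.

Things in the scene. Friction and masses are not known exactly. Their poses are not given: they have to be found in the camera images.
- booth: Fixed benchtop dust booth, 430 mm wide, 240 mm deep, 580 mm high, clear sides, open back and top. Origin on the table under the middle of the window plane; x points into the booth (away from the robot), y along its width, z up. Two upright posts, 24 mm square, stand in the window plane at y = -190 and +190 mm. Floor plate 20 mm thick, its front edge 15 mm in front of the window plane. Its position and yaw (within 0.25 rad) vary.
- window (a joint): Height of the clear window in its posts, m: 0 is its lowest place, 0.20 fully up, growing upward. Counterweighted: it stays where it is left; 2 to 5 N at the lip, plus about 8 N per m/s, moves it up.
- lip_edge (a point): Middle of the front lower edge of the orange lip, moving with the window; axes as the booth's. The lip is a ledge 300 mm wide (y), 16 mm thick, its flat underside at this point's height; it stands out 42 mm from the pane towards the robot. At joint 0 the underside is 140 mm above the table; nothing stands beneath the lip. Fingers tilted forward 35 to 45 degrees fit beneath it.
- pointer (a point): Point in the window plane at the height of the black pointers at the lip's ends (8 mm above the lip's underside), moving with the window.
- mark: Two green collars, 44 mm square and 16 mm high, one on each post of the booth, showing the height wanted. Origin midway between the posts at the collars' mid height; this height varies, always above the window's start.
- ammonite: Pale coiled fossil disc, 110 mm across, 32 mm high, loose on the booth's floor behind the window. Origin under its centre.
- spirit_jar: Amber jar with black cap, 64 mm across, 130 mm high, loose on the booth's floor behind the window. Origin under its centre.
- tall_jar: Green glass jar with black cap, 70 mm across, 170 mm high, loose on the table to the robot's right. Origin under its centre.
- vertebra: Grey waisted fossil vertebra, 62 mm across, 45 mm high, loose on the table. Origin under its centre.
- nodule: Brown rounded stone, 58 mm across, 40 mm high, loose on the table. Origin under its centre.
- brush: Loose cleaning brush lying on the table on the robot's left. Origin under its middle, x along it.
- specimen_box: White open box 75 x 55 mm, 25 mm high, with a small red-brown fossil in it, loose on the table. Origin under its centre.

How it is judged:
By the outcome, as a careful person would: the job done as asked, in the order asked, and still so for the second after the job is handed in, with the robot touching nothing.
It also fails if it takes over 35 s, if anything falls off the work surface, if the arm or the gripper's body presses on something with over 40 N, if the wrist force passes 120 N, or if a joint passes its speed limit or range.

## Working session

There is one attempt and no reset: what is moved stays moved. The work goes in short steps, Python scripts to look and compute and a tool call to move; the robot and the scene stay as the last step left them, time stands still between calls to the robot, and variables do not carry over. Pictures are saved under pics/ and viewed, and the job is handed in when it is done.

Besides the shell and the picture viewer there is one more tool, called after ">>>" in YAML: its name, and indented under it one key for each argument. move_arm: Moves the arm, as the interface text tells. Its arguments: {"type":"object","properties":{"targets":{"type":"array","items":{"type":"object","properties":{"slide":{"type":"array","items":{"type":"number"}},"yaw":{"type":"number"}}}},"jaw":{"type":"number"}},"required":["targets"]}

```bash
mkdir -p pics; ls; python3 - <<'E'
from plant import robot,cams
import cv2
s=robot.get_state();print(s)
for n in ["scene","side"]:
    print(n,cams.camera_model(n)); cv2.imwrite(f"pics/{n}0.png",cams.grab_frame(n))
print(cams.camera_model("wrist"))
E
```

```text
pics
{'clock': 0.0, 'joint_pos': array([-69.06951801,  35.28722803,  -0.72359076,  81.63877782,
         0.46367555,  63.22100168,  -2.31525554]), 'joint_vel': array([-0.04876748,  0.07757871, -0.05282957,  0.02720571,  0.08918678,
        0.02312356, -0.02460617]), 'effort': array([ 1.79307954e-04, -4.58938444e+01,  2.09263070e-01, -1.65745461e+01,
       -6.09345990e-02,  2.05967494e-02,  2.56910680e-04]), 'position': array([0.24789153, 0.60002598, 0.21751877]), 'orientation': array([-9.01441459e+01, -1.25004197e-03, -2.24451237e+01]), 'ft_force': array([1.01234494, 0.55059976, 0.18216766]), 'moment': array([-0.02832892,  0.01334228,  0.01035674]), 'grip_width': 0.09300177265551846}
scene {'fx': 416.4013828777569, 'fy': 416.4013828777569, 'cx': 314.6877818648235, 'cy': 192.69527613019542, 'R': array([[-0.38201047,  0.92384431, -0.02407696],
       [ 0.55740172,  0.20954911, -0.80336324],
       [-0.73713725, -0.3203137 , -0.59500236]]), 't': array([ 0.22868833, -0.14872626,  1.9894314 ])}
side {'fx': 473.10221857709286, 'fy': 473.10221857709286, 'cx': 314.7181382787915, 'cy': 203.2554288583808, 'R': array([[ 0.79744262, -0.60283962, -0.02587792],
       [-0.33030496, -0.40023647, -0.85481542],
       [ 0.50495932,  0.69021385, -0.51828653]]), 't': array([-0.43865839,  0.34265987,  1.21878106])}
{'fx': 344.2968848975749, 'fy': 344.2968848975749, 'cx': 324.0025448721329, 'cy': 196.288978354702, 'mount': array([[-6.66103785e-04,  9.60756937e-01,  2.77390814e-01,
        -7.70048525e-02],
       [-1.22594933e-03, -2.77391451e-01,  9.60756202e-01,
        -1.66252374e-01],
       [ 9.99999027e-01,  2.99896261e-04,  1.36261082e-03,
        -1.19036989e-03],
       [ 0.00000000e+00,  0.00000000e+00,  0.00000000e+00,
         1.00000000e+00]])}
```

View pics/scene0.png

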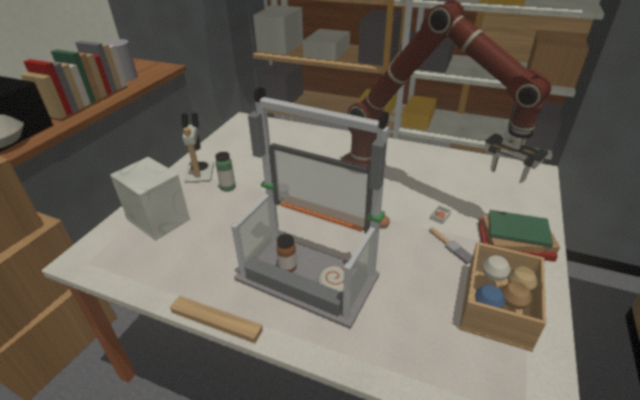

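View pics/side0.png

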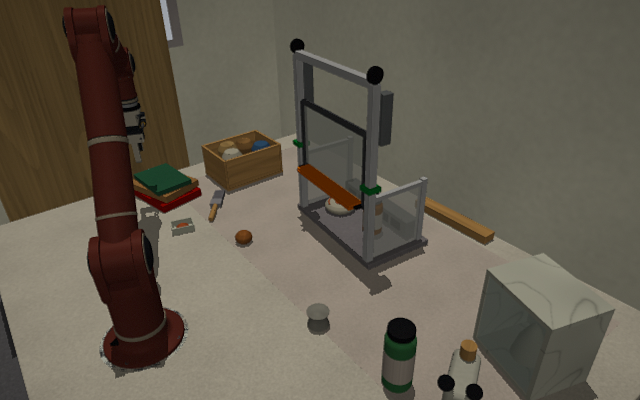

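The scene picture looks from behind the booth, with the collars near (268,185) and (377,217). The side picture shows the front: orange lip from (298,170) to (360,205), collars near (299,144) and (371,189). I'll crop and enlarge these and extract the colour masks.

```bash
python3 - <<'E'
import cv2,numpy as np
for n,(x0,y0,x1,y1) in {"scene":(225,80,405,330),"side":(270,30,450,290)}.items():
    im=cv2.imread(f"pics/{n}0.png"); h=cv2.cvtColor(im,cv2.COLOR_BGR2HSV)
    for nm,lo,hi in [("green",(50,120,50),(80,255,255)),("orange",(3,170,90),(16,255,255))]:
        m=cv2.inRange(h,lo,hi); m[:, :x0]=0;m[:,x1:]=0;m[:y0]=0;m[y1:]=0
        k,l,st,c=cv2.connectedComponentsWithStats(m)
        for i in range(1,k):
            if st[i,4]>15:
                p=np.argwhere(l==i)[:,::-1]
                print(n,nm,st[i],c[i],"minx",p[p[:,0].argmin()],"maxx",p[p[:,0].argmax()])
    cv2.imwrite(f"pics/{n}0c.png",cv2.resize(im[y0:y1,x0:x1],None,fx=2.3 if n=="side" else 2.4,fy=2.3 if n=="side" else 2.4,interpolation=cv2.INTER_CUBIC))
E
```

```text
side green [369 188  12   8  42] [373.85714286 191.16666667] minx [369 191] maxx [380 191]
side orange [348 202  12   9  24] [351.75       206.20833333] minx [348 208] maxx [359 202]
```

View pics/side0c.png

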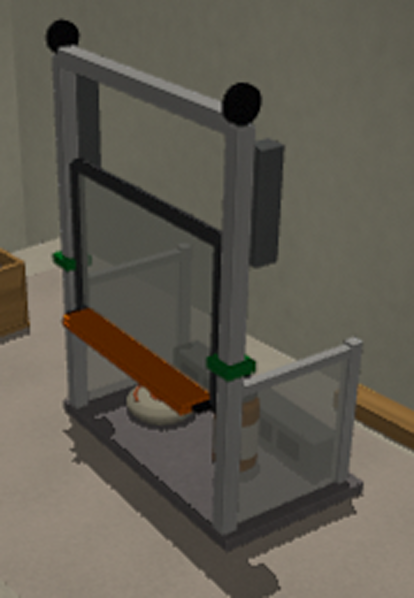

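View pics/scene0c.png

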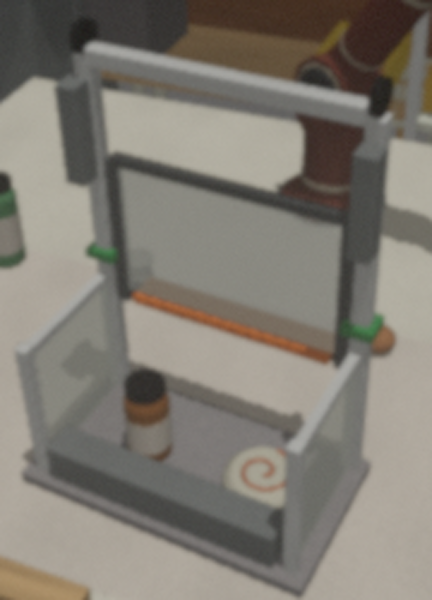

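```bash
cat > h.py <<'E'
import numpy as np,cv2
from plant import cams
M={n:cams.camera_model(n) for n in("scene","side")}
def ray(n,u):
    m=M[n];R,t=m["R"],m["t"];d=R.T@np.array([(u[0]-m["cx"])/m["fx"],(u[1]-m["cy"])/m["fy"],1]);return -R.T@t,d/np.linalg.norm(d)
def onz(n,u,z):
    o,d=ray(n,u);return o+d*(z-o[2])/d[2]
def tri(us,uc):
    o1,d1=ray("side",us);o2,d2=ray("scene",uc)
    s=np.linalg.lstsq(np.c_[d1,-d2],o2-o1,rcond=None)[0];a=o1+s[0]*d1;b=o2+s[1]*d2
    return (a+b)/2,np.linalg.norm(a-b)
def proj(n,X):
    m=M[n];c=m["R"]@X+m["t"];return np.array([m["cx"]+m["fx"]*c[0]/c[2],m["cy"]+m["fy"]*c[1]/c[2]])
def comps(im,box,lo,hi,amin=12):
    x0,y0,x1,y1=box;h=cv2.cvtColor(im,cv2.COLOR_BGR2HSV);m=cv2.inRange(h,lo,hi);k=np.zeros_like(m);k[y0:y1,x0:x1]=m[y0:y1,x0:x1]
    n,l,st,c=cv2.connectedComponentsWithStats(k)
    return [(st[i].tolist(),c[i].round(1).tolist(),np.argwhere(l==i)[:,::-1]) for i in range(1,n) if st[i,4]>=amin]
E
python3 - <<'E'
from h import *
B={"scene":(225,80,405,330),"side":(270,30,400,290)}
for n in B:
    im=cv2.imread(f"pics/{n}0.png")
    for nm,lo,hi in [("green",(50,90,25),(85,255,255)),("orange",(3,130,50),(16,255,255)),("black",(0,0,0),(179,255,22))]:
        for st,c,p in comps(im,B[n],lo,hi): 
            print(n,nm,st,c,"minx",p[p[:,0].argmin()],"maxx",p[p[:,0].argmax()],"top",p[p[:,1].argmin()],"bot",p[p[:,1].argmax()])
u=lambda x,y:(270+x/2.3,30+y/2.3)
for p in [(68,405),(225,540),(360,487)]: print(u(*p),onz("side",u(*p),0.01))
v=lambda x,y:(225+x/2.4,80+y/2.4)
for p in [(25,470),(300,583),(368,468)]: print(v(*p),onz("scene",v(*p),0.02))
E
```

```text
scene green [263, 183, 10, 5, 25] [268.1, 185.0] minx [263 184] maxx [272 184] top [264 183] bot [270 187]
scene green [372, 213, 12, 8, 37] [378.1, 217.1] minx [372 217] maxx [383 213] top [382 213] bot [379 220]
scene orange [347, 80, 6, 8, 20] [349.8, 83.6] minx [347  84] maxx [352  80] top [349  80] bot [350  87]
scene orange [365, 80, 11, 4, 25] [370.7, 81.3] minx [365  83] maxx [375  81] top [367  80] bot [365  83]
scene orange [367, 84, 6, 6, 19] [369.5, 86.2] minx [367  84] maxx [372  84] top [367  84] bot [372  89]
scene orange [281, 202, 81, 28, 273] [320.6, 215.6] minx [281 202] maxx [361 228] top [281 202] bot [357 229]
scene orange [280, 248, 14, 6, 41] [286.6, 250.4] minx [280 249] maxx [293 248] top [291 248] bot [287 253]
side green [293, 139, 10, 9, 55] [297.9, 143.4] minx [293 140] maxx [302 142] top [295 139] bot [298 147]
side green [360, 183, 21, 13, 151] [369.8, 189.5] minx [360 185] maxx [380 187] top [363 183] bot [368 195]
side orange [297, 164, 64, 47, 976] [329.1, 186.7] minx [297 169] maxx [360 200] top [306 164] bot [348 210]
side black [291, 39, 13, 14, 
[... 238 characters left out ...]
301 101] maxx [365 136] top [303  99] bot [363 182]
side black [303, 147, 3, 18, 27] [304.1, 155.6] minx [303 147] maxx [305 151] top [303 147] bot [303 164]
side black [354, 192, 10, 17, 62] [360.3, 203.1] minx [354 206] maxx [363 193] top [362 192] bot [354 208]
(299.5652173913044, 206.08695652173915) [0.67278065 0.25371046 0.01      ]
(367.82608695652175, 264.7826086956522) [ 0.63531969 -0.15364957  0.01      ]
(426.52173913043475, 241.73913043478262) [ 0.86120848 -0.18502535  0.01      ]
(235.41666666666666, 275.83333333333337) [ 0.86340636 -0.17810526  0.02      ]
(350.0, 322.9166666666667) [0.9001691  0.23879648 0.02      ]
(378.33333333333337, 275.0) [0.68695316 0.2663203  0.02      ]
```

```bash
python3 - <<'E'
from h import *
bc=lambda x,y,w,h:(x+(w-1)/2,y+(h-1)/2)
L,e1=tri(bc(293,139,10,9),bc(372,213,12,8));R,e2=tri(bc(360,183,21,13),bc(263,183,10,5));print(L,e1,R,e2,np.linalg.norm(L-R))
# balls etc. lip: side image points, corners of front lower edge
for a in (L,R): print(proj("side",a),proj("scene",a))
im=cv2.imread("pics/side0.png")
cv2.imwrite("pics/lip.png",cv2.resize(im[130:220,285:390],None,fx=6.5,fy=6.5,interpolation=cv2.INTER_NEAREST))
E
```

```text
[0.67530678 0.24650223 0.2603534 ] 0.005953961334627396 [ 0.64840559 -0.14106344  0.26162571] 0.006646426559571854 0.38850024551151235
[298.26212358 143.45398183] [378.30999913 215.93159034]
[371.1616856  189.31543746] [268.43157268 184.65722129]
```

View pics/lip.png

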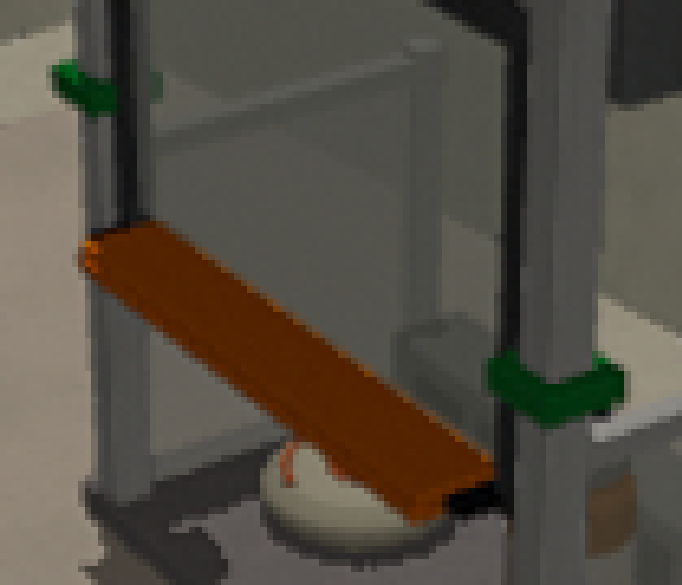

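```bash
cat >> h.py <<'E'
O=np.array([0.662,0.053,0]);YAW=-0.08
def ax(yaw=YAW): return np.array([np.cos(yaw),np.sin(yaw),0]),np.array([-np.sin(yaw),np.cos(yaw),0])
def onplane(n,u,xb,O=O,yaw=YAW):
    X,Y=ax(yaw);o,d=ray(n,u);p=o+d*((xb-(o-O)@X)/(d@X));return np.array([xb,(p-O)@Y,p[2]])
E
python3 - <<'E'
from h import *
f=lambda x,y:(285+x/6.5-.5,130+y/6.5-.5)
print("front low edge R,L",onplane("side",f(415,522),-.042),onplane("side",f(83,270),-.042))
print("front up edge R",onplane("side",f(415,492),-.042))
print("pointer R",onplane("side",f(478,498),0), "L",onplane("side",f(112,235),0))
print("collar front corner R bottom",onplane("side",f(550,425),-.022),"top",onplane("side",f(550,388),-.022))
print("collar front L-corner bottom", onplane("side",f(98,113),-.022),"leftfar top",onplane("side",f(55,65),-.022))
print("plate front corners",onplane("side",(299.6,206),-.015),onplane("side",(367.8,264.8),-.015))
for p in [(281,203),(361,228)]: print("scene lip",onplane("scene",p,0))
E
```

```text
front low edge R,L [-0.042      -0.14893543  0.18683435] [-0.042       0.13960224  0.1907442 ]
front up edge R [-0.042      -0.14864735  0.20231229]
pointer R [ 0.         -0.13972669  0.17990769] L [0.         0.18109214 0.18145345]
collar front corner R bottom [-0.022      -0.21590333  0.26196009] top [-0.022      -0.21496107  0.27931399]
collar front L-corner bottom [-0.022       0.15159784  0.268646  ] leftfar top [-0.022       0.19353512  0.27998759]
plate front corners [-0.015       0.18344778  0.02260647] [-0.015      -0.21398074  0.01602549]
scene lip [ 0.         -0.15200986  0.19615813]
scene lip [0.         0.14175821 0.19389811]
```

The tool can't be tilted directly, because rows only turn it about its own axis. First I'll shut the jaws, rise, and swing ahead of the booth.

>>> move_arm:
  jaw: 1
  targets:
    - {"slide":[0,-30,0]}
    - {"slide":[0,-45,0]}
    - {"slide":[0,-45,0]}
    - {"slide":[19,-20,-13]}
    - {"slide":[38,0,-27]}
    - {"slide":[38,0,-27]}
    - {"slide":[38,0,-27]}
    - {"slide":[38,0,-27]}

```text
invalid input at $.targets[0]: expected keys slide, yaw
```

>>> move_arm:
  jaw: 1
  targets:
    - {"slide":[0,-30,0],"yaw":0}
    - {"slide":[0,-45,0],"yaw":0}
    - {"slide":[0,-45,0],"yaw":0}
    - {"slide":[19,-20,-13],"yaw":0}
    - {"slide":[38,0,-27],"yaw":0}
    - {"slide":[38,0,-27],"yaw":0}
    - {"slide":[38,0,-27],"yaw":0}
    - {"slide":[38,0,-27],"yaw":0}

```text
clock: 0.9
position: [0.3562, 0.4235, 0.3567]
orientation: [-90.8, 0.3, -21.4]
ft_force: [0.1, -0.2, 0.7]
grip_width: 0.0334
```

>>> move_arm:
  targets:
    - {"slide":[0,0,0],"yaw":-0.145}
    - {"slide":[0,0,-20],"yaw":-0.145}
    - {"slide":[16,0,-43],"yaw":0}
    - {"slide":[16,0,-43],"yaw":0}
    - {"slide":[16,0,-43],"yaw":0}
    - {"slide":[16,0,-43],"yaw":0}
    - {"slide":[16,0,-43],"yaw":0}
    - {"slide":[16,0,-43],"yaw":0}
    - {"slide":[16,0,-43],"yaw":0}
    - {"slide":[16,0,-43],"yaw":0}
    - {"slide":[0,0,-20],"yaw":0}

```text
clock: 2.0
position: [0.4543, 0.008, 0.3579]
orientation: [-91.1, 0.7, -4.6]
ft_force: [-0.2, 0.4, -0.2]
grip_width: 0.0003
```

```bash
python3 -c "
from plant import robot
s=robot.get_state();print(s['clock'],s['position'],s['orientation'],s['joint_pos'])"
```

```text
2.0 [0.45427381 0.00803483 0.35794666] [-91.13855209   0.69805512  -4.62067037] [-13.57503502  11.10052905  11.31473589  97.83666847  -1.1778216
  72.110106    83.30533988]
```

>>> move_arm:
  targets:
    - {"slide":[0,-30,0],"yaw":0}
    - {"slide":[0,-45,0],"yaw":0}
    - {"slide":[0,-45,0],"yaw":0}
    - {"slide":[0,-45,0],"yaw":0}
    - {"slide":[0,-45,0],"yaw":0}
    - {"slide":[0,-40,0],"yaw":0}

```text
clock: 2.6
position: [0.4544, 0.0065, 0.6088]
orientation: [-91.4, 1.9, -5.4]
ft_force: [1.2, -0.3, 0.5]
grip_width: 0.0006
```

```bash
cat > st.py <<'E'
from plant import robot
import numpy as np
from scipy.spatial.transform import Rotation as Ro
s=robot.get_state();print(s['clock'],s['position'].round(4),s['orientation'].round(1),s['joint_pos'].round(1),"F",s['ft_force'].round(1),s['grip_width'].round(4))
R=Ro.from_euler('xyz',s['orientation'],degrees=True).as_matrix();print(R.round(3).tolist(),"tilt",np.degrees(np.arccos(-R[2,1])).round(1),"dir",np.degrees(np.arctan2(R[1,1],R[0,1])).round(1))
E
python3 st.py
```

```text
Traceback (most recent call last):
  File "st.py", line 4, in <module>
    s=robot.get_state();print(s['clock'],s['position'].round(4),s['orientation'].round(1),s['joint_pos'].round(1),"F",s['ft_force'].round(1),s['grip_width'].round(4))
                                                                                                                                             ^^^^^^^^^^^^^^^^^^^^^
AttributeError: 'float' object has no attribute 'round'
```

```bash
sed -i "s/,s\['grip_width'\].round(4)//" st.py; python3 st.py
```

```text
2.6 [0.4544 0.0065 0.6088] [-91.4   1.9  -5.4] [-12.8  12.5  12.7  56.7  -1.6 113.1  83.7] F [ 1.2 -0.3  0.5]
[[0.995, -0.036, 0.094], [-0.094, -0.022, 0.995], [-0.033, -0.999, -0.025]] tilt 2.4 dir -148.2
```

>>> move_arm:
  targets:
    - {"slide":[0,-45,0],"yaw":0}
    - {"slide":[0,-45,0],"yaw":0}
    - {"slide":[0,-45,0],"yaw":0}

```text
clock: 2.9
position: [0.4409, 0.0075, 0.6528]
orientation: [-90.9, -4.0, -5.3]
ft_force: [1.0, -0.5, -0.4]
grip_width: 0.0004
```

```bash
python3 st.py
```

```text
2.9 [0.4409 0.0075 0.6528] [-90.9  -4.   -5.3] [-20.8   9.5  22.3  53.7  -2.6 113.6  84.6] F [ 1.  -0.5 -0.4]
[[0.993, 0.068, 0.094], [-0.093, -0.023, 0.995], [0.07, -0.997, -0.017]] tilt 4.1 dir -18.6
```

>>> move_arm:
  targets:
    - {"slide":[10,-45,0],"yaw":0}
    - {"slide":[10,-45,0],"yaw":0}
    - {"slide":[12,-45,0],"yaw":0}
    - {"slide":[14,-45,0],"yaw":0}

```text
clock: 3.3
position: [0.4457, 0.0046, 0.7073]
orientation: [-90.2, -12.3, -5.2]
ft_force: [-0.2, 0.5, 1.1]
grip_width: 0.0004
```

```bash
python3 st.py
```

```text
3.3 [0.4457 0.0046 0.7073] [-90.2 -12.3  -5.2] [-23.    8.1  25.3  46.7  -2.8 113.5  85.1] F [-0.2  0.5  1.1]
[[0.973, 0.212, 0.091], [-0.089, -0.022, 0.996], [0.213, -0.977, -0.003]] tilt 12.3 dir -6.0
```

>>> move_arm:
  targets:
    - {"slide":[14,-45,0],"yaw":0}
    - {"slide":[16,-45,0],"yaw":0}
    - {"slide":[16,-45,0],"yaw":0}
    - {"slide":[18,-45,0],"yaw":0}
    - {"slide":[18,-45,0],"yaw":0}
    - {"slide":[20,-45,0],"yaw":0}

```text
clock: 3.9
position: [0.4398, -0.0018, 0.7941]
orientation: [-89.2, -25.1, -5.3]
ft_force: [-0.7, 0.0, 0.2]
grip_width: 0.0003
```

```bash
python3 st.py
```

```text
3.9 [ 0.4398 -0.0018  0.7941] [-89.2 -25.1  -5.3] [-26.6   6.3  30.5  35.8  -3.3 113.6  85.9] F [-0.7  0.   0.2]
[[0.901, 0.424, 0.086], [-0.084, -0.025, 0.996], [0.425, -0.905, 0.013]] tilt 25.1 dir -3.4
```

>>> move_arm:
  targets:
    - {"slide":[22,-44,0],"yaw":0}
    - {"slide":[22,-44,0],"yaw":0}
    - {"slide":[24,-43,0],"yaw":0}
    - {"slide":[24,-43,0],"yaw":0}
    - {"slide":[26,-42,0],"yaw":0}
    - {"slide":[26,-42,0],"yaw":0}

```text
clock: 4.5
position: [0.4151, -0.0096, 0.8817]
orientation: [-88.2, -38.1, -5.7]
ft_force: [0.1, -0.0, -0.2]
grip_width: 0.0004
```

```bash
python3 st.py
```

```text
4.5 [ 0.4151 -0.0096  0.8817] [-88.2 -38.1  -5.7] [-31.    4.5  36.8  24.6  -4.3 113.6  86.6] F [ 0.1 -0.  -0.2]
[[0.783, 0.617, 0.08], [-0.078, -0.03, 0.996], [0.617, -0.786, 0.025]] tilt 38.1 dir -2.7
```

>>> move_arm:
  targets:
    - {"slide":[28,-41,0],"yaw":0}
    - {"slide":[28,-41,0],"yaw":0}
    - {"slide":[28,-41,0],"yaw":0}

```text
clock: 4.8
position: [0.3931, -0.0136, 0.9233]
orientation: [-87.6, -44.4, -6.1]
ft_force: [0.3, -0.1, 1.0]
grip_width: 0.0003
```

```bash
python3 st.py
```

```text
4.8 [ 0.3931 -0.0136  0.9233] [-87.6 -44.4  -6.1] [-36.9   3.2  43.5  19.5  -4.6 113.6  86.9] F [ 0.3 -0.1  1. ]
[[0.71, 0.7, 0.077], [-0.076, -0.033, 0.997], [0.7, -0.713, 0.03]] tilt 44.5 dir -2.7
```

>>> move_arm:
  targets:
    - {"slide":[-14,14,0],"yaw":0}
    - {"slide":[-28,29,-1],"yaw":0}
    - {"slide":[-34,34,-1],"yaw":0}
    - {"slide":[-34,34,-1],"yaw":0}
    - {"slide":[-34,34,-1],"yaw":0}

```text
clock: 5.3
position: [0.3861, -0.0109, 0.7807]
orientation: [-85.3, -43.5, -8.1]
ft_force: [0.6, 0.6, 0.8]
grip_width: 0.0004
```

```bash
python3 st.py
```

```text
5.3 [ 0.3861 -0.0109  0.7807] [-85.3 -43.5  -8.1] [-46.9 -17.   17.6  67.9  24.9  88.   64. ] F [0.6 0.6 0.8]
[[0.719, 0.69, 0.084], [-0.102, -0.015, 0.995], [0.688, -0.723, 0.06]] tilt 43.7 dir -1.2
```

>>> move_arm:
  targets:
    - {"slide":[-25,37,1],"yaw":0}
    - {"slide":[-25,37,1],"yaw":0}
    - {"slide":[-25,37,1],"yaw":0}
    - {"slide":[-25,37,1],"yaw":0}

```text
clock: 5.7
position: [0.4028, 0.0012, 0.6834]
orientation: [-86.0, -43.5, -6.4]
ft_force: [-0.3, 0.5, 0.2]
grip_width: 0.0008
```

```bash
python3 st.py
```

```text
5.7 [0.4028 0.0012 0.6834] [-86.  -43.5  -6.4] [ -1.1 -17.4  -3.3  86.4   2.9  67.5  80.4] F [-0.3  0.5  0.2]
[[0.721, 0.69, 0.063], [-0.081, -0.007, 0.997], [0.688, -0.724, 0.05]] tilt 43.6 dir -0.6
```

>>> move_arm:
  targets:
    - {"slide":[-18,39,3],"yaw":0}
    - {"slide":[-18,39,3],"yaw":0}
    - {"slide":[-18,39,3],"yaw":0}
    - {"slide":[-18,39,3],"yaw":0}
    - {"slide":[-18,39,3],"yaw":0}

```text
clock: 6.2
position: [0.4751, 0.0151, 0.4768]
orientation: [-86.0, -44.0, -7.4]
ft_force: [0.2, -0.4, -0.5]
grip_width: 0.0003
```

```bash
python3 st.py
```

```text
6.2 [0.4751 0.0151 0.4768] [-86.  -44.   -7.4] [  4.  -11.1 -10.4 115.    7.4  32.5  72.6] F [ 0.2 -0.4 -0.5]
[[0.714, 0.696, 0.08], [-0.092, -0.02, 0.996], [0.694, -0.718, 0.05]] tilt 44.1 dir -1.6
```

>>> move_arm:
  targets:
    - {"slide":[-21,41,5],"yaw":0}
    - {"slide":[-21,41,5],"yaw":0}
    - {"slide":[-21,41,5],"yaw":0}
    - {"slide":[-15,30,4],"yaw":0}

```text
clock: 6.6
position: [0.5143, 0.0254, 0.3507]
orientation: [-87.1, -43.9, -7.5]
ft_force: [0.1, -0.6, 0.4]
grip_width: 0.0002
```

```bash
python3 st.py; python3 - <<'E'
from h import *
from plant import robot
import numpy as np
np.save("pics/pose1.npy",np.r_[robot.get_state()["position"],robot.get_state()["orientation"]])
cv2.imwrite("pics/w1.png",cams.grab_frame("wrist"));cv2.imwrite("pics/side1.png",cams.grab_frame("side"))
E
```

```text
6.6 [0.5143 0.0254 0.3507] [-87.1 -43.9  -7.5] [ 11.9   0.5 -23.6 126.9  47.9  14.3  29.2] F [ 0.1 -0.6  0.4]
[[0.715, 0.693, 0.096], [-0.094, -0.041, 0.995], [0.693, -0.72, 0.036]] tilt 43.9 dir -3.4
```

View pics/w1.png

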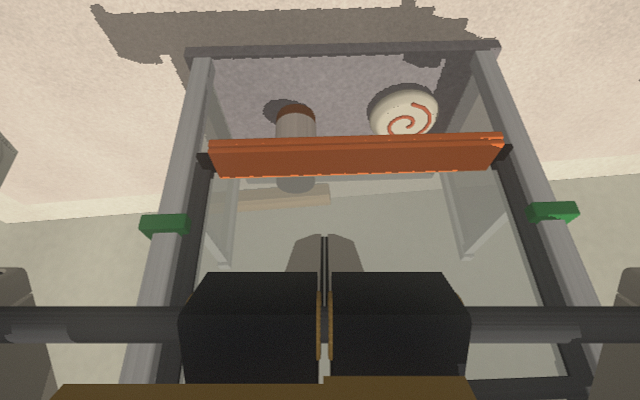

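View pics/side1.png

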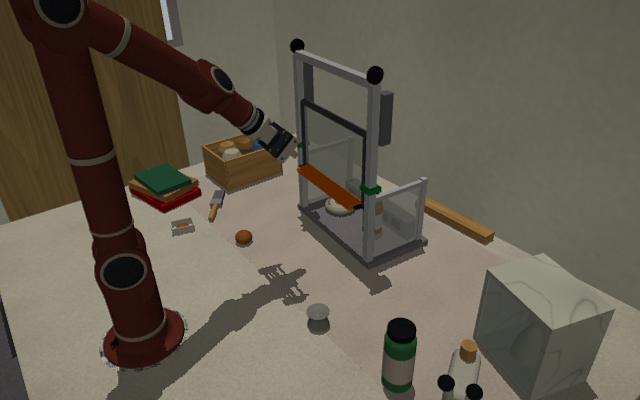

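The wrist picture is upside down. It shows the orange lip between the pointers at about (204,160) and (507,152), with the collars at (163,224) and (553,212). I'll locate the edges precisely.

```bash
python3 - <<'E'
import cv2
im=cv2.imread("pics/w1.png")
a=cv2.resize(im[120:250,130:260],None,fx=3,fy=3,interpolation=cv2.INTER_NEAREST)
b=cv2.resize(im[120:250,465:595],None,fx=3,fy=3,interpolation=cv2.INTER_NEAREST)
cv2.imwrite("pics/w1c.png",cv2.hconcat([a,b]))
E
```

```text
(no output)
```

View pics/w1c.png

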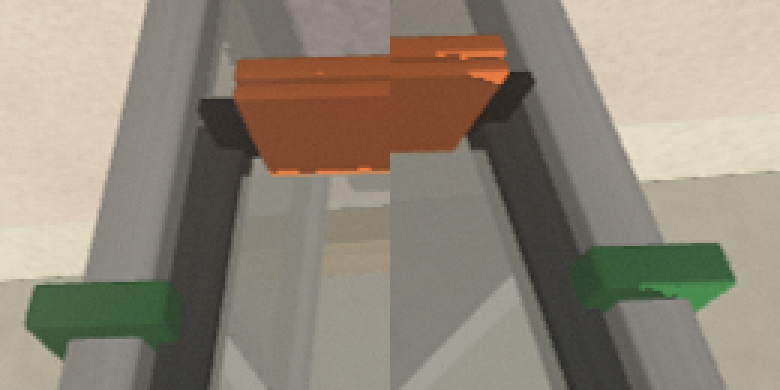

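```bash
cat >> h.py <<'E'
from scipy.spatial.transform import Rotation as Ro
def wcam(pose):
    m=cams.camera_model("wrist");T=np.eye(4);T[:3,:3]=Ro.from_euler('xyz',pose[3:],degrees=True).as_matrix();T[:3,3]=pose[:3];C=T@m["mount"];R=C[:3,:3].T
    M["wrist"]=dict(m,R=R,t=-R@C[:3,3])
def tri2(n1,u1,n2,u2):
    o1,d1=ray(n1,u1);o2,d2=ray(n2,u2)
    s=np.linalg.lstsq(np.c_[d1,-d2],o2-o1,rcond=None)[0];a=o1+s[0]*d1;b=o2+s[1]*d2
    return ((a+b)/2).round(4),round(np.linalg.norm(a-b),4)
E
python3 - <<'E'
from h import *
wcam(np.load("pics/pose1.npy"))
f=lambda x,y:(285+x/6.5-.5,130+y/6.5-.5)
g=lambda x,y:((130 if x<390 else 335)+x/3-.5,120+y/3-.5)
A=tri2("wrist",g(235,60),"side",f(415,522));B=tri2("wrist",g(505,37),"side",f(83,270));print("lip low R,L",A,B,np.linalg.norm(A[0]-B[0]))
C=tri2("wrist",g(35,283),"side",f(550,425));D=tri2("wrist",g(607,247),"side",f(98,113));print("collar R front outer low",C,"L front inner low",D)
E=tri2("wrist",g(27,325),"side",f(550,388));print("collar R front outer top",E)
F=tri2("wrist",g(735,280),"side",f(55,65));print("L front outer top",F)
y=A[0]-B[0];print(np.arctan2(y[0],-y[1]), np.arctan2(*(lambda v:(v[0],-v[1]))(E[0]-F[0])))
E
```

```text
lip low R,L (array([ 0.6046, -0.096 ,  0.1898]), np.float64(0.0007)) (array([0.6392, 0.2065, 0.1848]), np.float64(0.0019)) 0.3045133987199906
collar R front outer low (array([ 0.623 , -0.1597,  0.2602]), np.float64(0.0025)) L front inner low (array([0.6687, 0.2299, 0.2555]), np.float64(0.0001))
collar R front outer top (array([ 0.6231, -0.1583,  0.2762]), np.float64(0.0046))
L front outer top (array([0.6659, 0.2633, 0.2721]), np.float64(0.0005))
-0.11388523941299096 -0.101171422093458
```

>>> move_arm:
  targets:
    - {"slide":[13,13,16],"yaw":0}
    - {"slide":[13,13,16],"yaw":0}
    - {"slide":[-28,29,0],"yaw":0}
    - {"slide":[-28,29,0],"yaw":0}

```text
clock: 7.1
position: [0.5569, 0.0496, 0.3125]
orientation: [-87.7, -44.3, -7.9]
ft_force: [0.6, -0.2, -0.2]
grip_width: 0.0005
```

```bash
python3 st.py
```

```text
7.1 [0.5569 0.0496 0.3125] [-87.7 -44.3  -7.9] [  2.9   8.6 -20.5 126.1  80.2  17.6  -6.1] F [ 0.6 -0.2 -0.2]
[[0.709, 0.696, 0.11], [-0.098, -0.056, 0.994], [0.698, -0.715, 0.029]] tilt 44.3 dir -4.6
```

>>> move_arm:
  targets:
    - {"slide":[-28,29,0],"yaw":0}
    - {"slide":[-28,29,0],"yaw":0}
    - {"slide":[-28,29,0],"yaw":0}

```text
clock: 7.4
position: [0.5598, 0.045, 0.2389]
orientation: [-88.9, -44.6, -7.9]
ft_force: [0.6, -0.9, -0.4]
grip_width: 0.0002
```

```bash
python3 st.py
```

```text
7.4 [0.5598 0.045  0.2389] [-88.9 -44.6  -7.9] [  1.8  17.  -21.6 132.5 116.5  24.7 -43.9] F [ 0.6 -0.9 -0.4]
[[0.706, 0.698, 0.124], [-0.098, -0.077, 0.992], [0.702, -0.712, 0.013]] tilt 44.6 dir -6.3
```

>>> move_arm:
  targets:
    - {"slide":[-24,29,2],"yaw":0}
    - {"slide":[-24,29,2],"yaw":0}
    - {"slide":[-24,29,2],"yaw":0}

```text
clock: 7.7
position: [0.5752, 0.0489, 0.1301]
orientation: [-89.2, -45.4, -8.0]
ft_force: [0.6, -0.3, 0.3]
grip_width: 0.0005
```

```bash
python3 st.py
```

```text
7.7 [0.5752 0.0489 0.1301] [-89.2 -45.4  -8. ] [  4.   34.8 -28.5 137.3 135.4  45.5 -63.5] F [ 0.6 -0.3  0.3]
[[0.695, 0.707, 0.129], [-0.097, -0.086, 0.992], [0.712, -0.702, 0.009]] tilt 45.4 dir -6.9
```

>>> move_arm:
  targets:
    - {"slide":[10,9,3],"yaw":0}
    - {"slide":[10,9,3],"yaw":0}
    - {"slide":[10,9,3],"yaw":0}
    - {"slide":[8,6,2],"yaw":0}
    - {"slide":[0,0,0],"yaw":0}

```text
clock: 8.2
position: [0.6292, 0.0472, 0.1259]
orientation: [-90.6, -44.6, -7.7]
ft_force: [-0.0, 0.2, -0.3]
grip_width: 0.0007
```

```bash
python3 st.py;  python3 - <<'E'
from h import *
cv2.imwrite("pics/w2.png",cams.grab_frame("wrist"));i=cams.grab_frame("side");cv2.imwrite("pics/side2.png",i)
cv2.imwrite("pics/side2c.png",cv2.resize(i[100:270,220:430],None,fx=3.5,fy=3.5,interpolation=cv2.INTER_CUBIC))
E
```

```text
8.2 [0.6292 0.0472 0.1259] [-90.6 -44.6  -7.7] [  2.9  36.3 -24.6 128.8 131.4  39.1 -56.5] F [-0.   0.2 -0.3]
[[0.706, 0.694, 0.141], [-0.095, -0.104, 0.99], [0.702, -0.712, -0.007]] tilt 44.6 dir -8.5
```

View pics/w2.png

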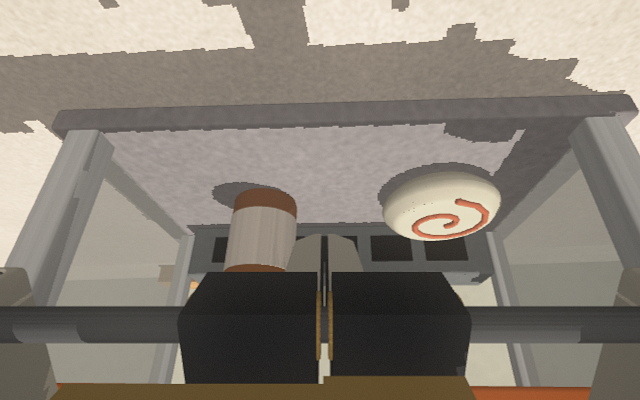

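View pics/side2c.png

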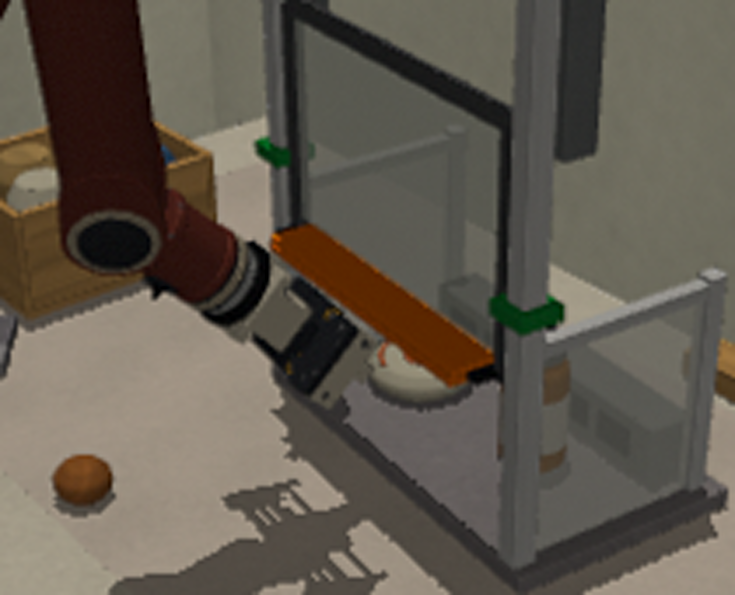

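Nothing is touching. The fingertips are below the lip and about 10 mm inside its front edge. Next I'll go in a few mm more and push up smoothly.

>>> move_arm:
  targets:
    - {"slide":[5,1,0],"yaw":0}
    - {"slide":[7,-5,0],"yaw":0}
    - {"slide":[7,-7,0],"yaw":0}
    - {"slide":[7,-7,0],"yaw":0}
    - {"slide":[7,-7,0],"yaw":0}

```text
clock: 8.8
position: [0.6305, 0.0464, 0.1677]
orientation: [-90.7, -44.1, -7.5]
ft_force: [-0.4, 0.1, -3.9]
grip_width: 0.0002
```

```bash
python3 st.py
```

```text
8.8 [0.6305 0.0464 0.1677] [-90.7 -44.1  -7.5] [  1.4  30.4 -21.5 126.6 124.4  31.6 -49.5] F [-0.4  0.1 -3.9]
[[0.712, 0.688, 0.139], [-0.094, -0.103, 0.99], [0.696, -0.718, -0.009]] tilt 44.1 dir -8.5
```

Contact: 3.9 N, purely downward on the tool, so the window is being lifted. I'll see how far it has risen.

```bash
cat > gap.py <<'E'
import sys
from h import *
from plant import robot
n=sys.argv[1]
i=cams.grab_frame("side");cv2.imwrite(f"pics/side{n}.png",i)
c=i[110:220,285:390];cv2.imwrite(f"pics/lip{n}.png",cv2.resize(c,None,fx=5.4,fy=5.4,interpolation=cv2.INTER_NEAREST))
def q(im):
    for st,cc,p in comps(im,(285,110,400,230),(3,130,50),(16,255,255),40): 
        s=p.sum(1); b=p[p[:,1]==p[:,1].max()]; print("orange bbox",st,"bottom row x",b[:,0].min(),b[:,0].max(),"left",p[p[:,0]==p[:,0].min()].tolist())
q(cv2.imread("pics/side0.png"));q(i)
E
python3 gap.py 3; python3 st.py
```

```text
orange bbox [297, 164, 64, 47, 976] bottom row x 348 349 left [[297, 169], [297, 170]]
orange bbox [303, 163, 59, 46, 711] bottom row x 348 350 left [[303, 164]]
8.85 [0.631  0.0465 0.1696] [-90.7 -44.3  -7.5] [  1.3  30.3 -21.5 126.5 124.4  31.6 -49.5] F [-3.4 -0.4  0.6]
[[0.71, 0.691, 0.139], [-0.093, -0.103, 0.99], [0.698, -0.716, -0.009]] tilt 44.3 dir -8.5
```

View pics/lip3.png

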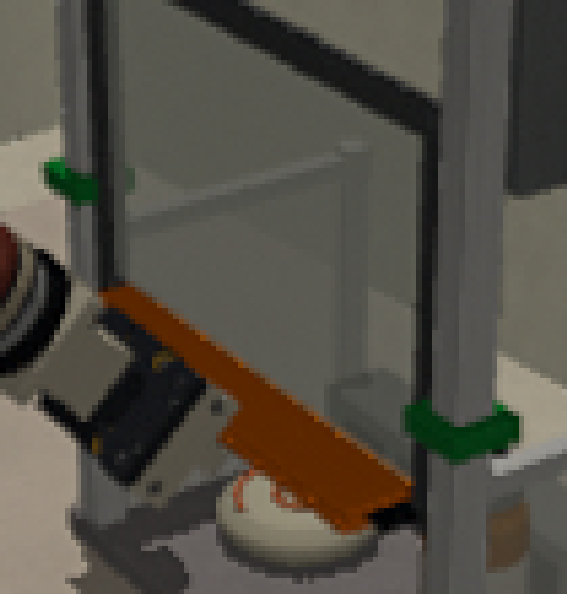

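>>> move_arm:
  targets:
    - {"slide":[5,-5,0],"yaw":0}
    - {"slide":[7,-7,0],"yaw":0}
    - {"slide":[7,-7,0],"yaw":0}
    - {"slide":[7,-7,0],"yaw":0}
    - {"slide":[5,-5,0],"yaw":0}
    - {"slide":[3,-3,0],"yaw":0}

```text
clock: 9.45
position: [0.6247, 0.0473, 0.2152]
orientation: [-90.7, -43.3, -7.3]
ft_force: [-1.1, -0.5, -2.9]
grip_width: 0.0005
```

```bash
python3 gap.py 4; python3 st.py
```

```text
orange bbox [297, 164, 64, 47, 976] bottom row x 348 349 left [[297, 169], [297, 170]]
orange bbox [305, 151, 54, 45, 647] bottom row x 348 352 left [[305, 152], [305, 153]]
9.5 [0.6248 0.0473 0.2158] [-90.7 -43.4  -7.3] [ -2.2  23.8 -15.9 124.2 111.9  23.5 -37.3] F [-2.1 -0.  -1. ]
[[0.721, 0.68, 0.136], [-0.092, -0.099, 0.991], [0.687, -0.727, -0.009]] tilt 43.4 dir -8.3
```

View pics/lip4.png

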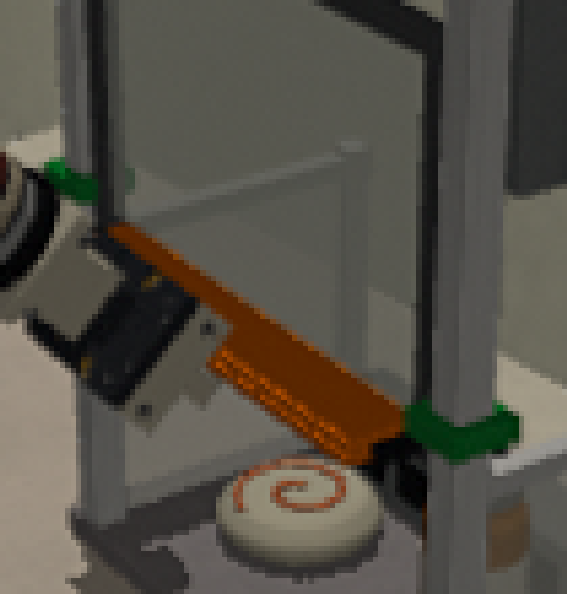

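```bash
python3 - <<'E'
from h import *
A=np.array([.6046,-.096,.19])
for z in (.187,.19,.21,.22,.225,.23,.235,.24,.25,.26): A[2]=z;print(z,proj("side",A).round(1))
im=cv2.imread("pics/side4.png");cv2.imwrite("pics/z4.png",cv2.resize(im[175:210,335:390],None,fx=14,fy=14,interpolation=cv2.INTER_NEAREST))
E
```

```text
0.187 [348.3 210.7]
0.19 [348.3 209.9]
0.21 [348.4 203.9]
0.22 [348.4 200.9]
0.225 [348.4 199.4]
0.23 [348.4 197.9]
0.235 [348.5 196.3]
0.24 [348.5 194.8]
0.25 [348.5 191.7]
0.26 [348.6 188.6]
```

View pics/z4.png

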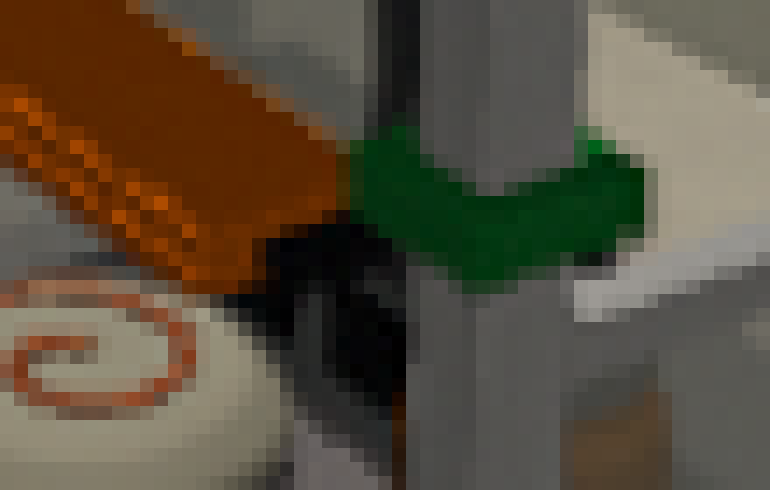

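>>> move_arm:
  targets:
    - {"slide":[6,-3,0],"yaw":0}
    - {"slide":[6,-4,0],"yaw":0}
    - {"slide":[3,-2,0],"yaw":0}
    - {"slide":[0,0,0],"yaw":0}

```text
clock: 9.9
position: [0.6244, 0.0474, 0.2288]
orientation: [-90.8, -42.8, -7.1]
ft_force: [-0.6, -0.4, -1.4]
grip_width: 0.0008
```

```bash
python3 gap.py 5; python3 st.py; python3 -c "
import cv2
from plant import cams
im=cv2.imread('pics/side5.png');a=cv2.resize(im[165:215,335:390],None,fx=10,fy=10,interpolation=cv2.INTER_NEAREST)
s=cams.grab_frame('scene');cv2.imwrite('pics/scene5.png',s)
cv2.imwrite('pics/z5.png',a);cv2.imwrite('pics/sc5.png',cv2.resize(s[165:240,250:400],None,fx=5,fy=5,interpolation=cv2.INTER_CUBIC))"
```

```text
orange bbox [297, 164, 64, 47, 976] bottom row x 348 349 left [[297, 169], [297, 170]]
orange bbox [305, 147, 57, 45, 633] bottom row x 347 351 left [[305, 148]]
9.95 [0.6246 0.0473 0.2288] [-90.8 -42.8  -7.1] [ -3.9  22.1 -13.2 123.  105.2  20.8 -30.5] F [-2.7  0.3 -0.9]
[[0.728, 0.672, 0.133], [-0.091, -0.098, 0.991], [0.679, -0.734, -0.01]] tilt 42.8 dir -8.3
```

View pics/z5.png

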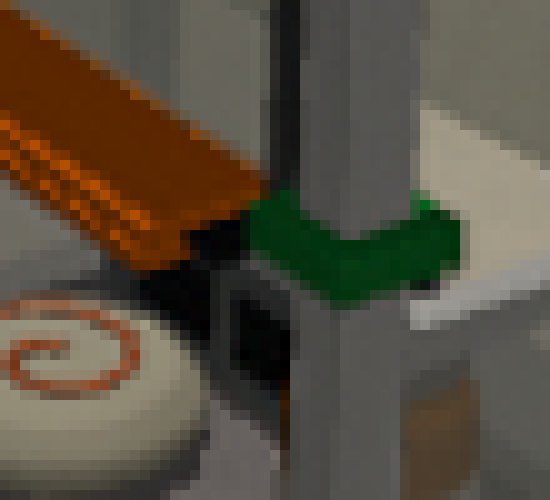

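View pics/sc5.png

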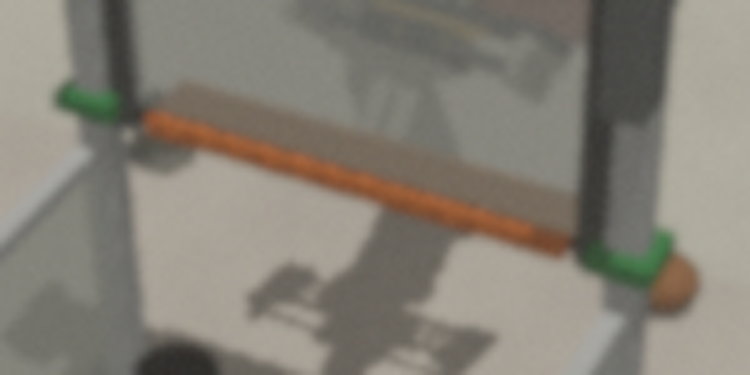

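```bash
cat > rise.py <<'E'
import sys
from h import *
def line(n,side):
    im=cv2.imread(n).astype(float)
    b,g,r=im[...,0],im[...,1],im[...,2]
    w=np.clip((r-b)-(45 if not side else 40),0,None)
    # keep component near the strip
    x0,x1,y0,y1=(285,355,170,240)
    xs=np.arange(x0,x1);W=w[y0:y1,x0:x1];ys=np.arange(y0,y1)[:,None]
    ok=W.sum(0)>20
    v=(W*ys).sum(0)/np.maximum(W.sum(0),1)
    # robust fit
    X=xs[ok];V=v[ok]
    for _ in range(4):
        p=np.polyfit(X,V,1);r_=abs(V-np.polyval(p,X));k=r_<max(1,2*np.median(r_));X,V=X[k],V[k]
    return p,len(X)
p0,n0=line("pics/scene0.png",0);p1,n1=line(sys.argv[1],0)
print(p0,n0,p1,n1)
X,Y=ax(-.105);Oc=np.array([.664,.051,0])
for yb in (-.1,0,.1):
    P=Oc+Y*yb
    def f(p):
        zs=np.linspace(.15,.32,171);uv=np.array([proj("scene",P+[0,0,z]) for z in zs]);return zs[np.argmin(abs(uv[:,1]-np.polyval(p,uv[:,0])))]
    print(yb,"strip z before",f(p0),"now",f(p1))
E
python3 rise.py pics/scene5.png
```

```text
[  0.32025895 112.83112052] 70 [  0.30467993 103.20732966] 70
-0.1 strip z before 0.196 now 0.257
0 strip z before 0.196 now 0.257
0.1 strip z before 0.197 now 0.258
```

```bash
python3 - <<'E'
from h import *
Oc=np.array([.664,.051,0])
X,Y=ax(-.105)
for yb,us,uc in((.19,None,(377.5,216.5)),(-.19,(370,189),(267.5,185))):
    P=Oc+Y*yb
    for z in (.256,.26,.264,.268): print(yb,z,proj("scene",P+[0,0,z]).round(1),proj("side",P+[0,0,z]).round(1))
# full corner bbox of collars
import itertools
for yb in(.19,-.19):
  for z in(.258,.262,.266,.27):
    for n in("scene","side"):
      q=np.array([proj(n,Oc+X*a*.022+Y*(yb+b*.022)+[0,0,z+c*.008]) for a,b,c in itertools.product((-1,1),repeat=3)])
      print(yb,z,n,q.min(0).round(1),q.max(0).round(1))
E
```

```text
0.19 0.256 [375.3 218.3] [301.5 144.6]
0.19 0.26 [375.4 217.2] [301.5 143.5]
0.19 0.264 [375.5 216.2] [301.4 142.4]
0.19 0.268 [375.6 215.2] [301.4 141.3]
-0.19 0.256 [270.  185.5] [369.2 191.1]
-0.19 0.26 [269.9 184.5] [369.2 189.9]
-0.19 0.264 [269.8 183.6] [369.3 188.6]
-0.19 0.268 [269.7 182.6] [369.3 187.4]
0.19 0.258 scene [365.6 209.5] [385.1 226.2]
0.19 0.258 side [292.5 138.2] [310.5 150. ]
0.19 0.262 scene [365.7 208.5] [385.2 225.2]
0.19 0.262 side [292.5 137.1] [310.5 148.9]
0.19 0.266 scene [365.8 207.5] [385.3 224.2]
0.19 0.266 side [292.4 136. ] [310.4 147.8]
0.19 0.27 scene [365.8 206.4] [385.4 223.2]
0.19 0.27 side [292.3 134.9] [310.4 146.7]
-0.19 0.258 scene [260.6 178.1] [279.1 192.1]
-0.19 0.258 side [358.1 182.7] [380.5 198.6]
-0.19 0.262 scene [260.5 177.1] [279.  191.2]
-0.19 0.262 side [358.1 181.5] [380.6 197.3]
-0.19 0.266 scene [260.4 176.2] [278.9 190.2]
-0.19 0.266 side [358.1 180.2] [380.7 196.1]
-0.19 0.27 scene [260.2 175.2] [278.9 189.2]
-0.19 0.27 side [358.1 179. ] [380.7 194.8]
```

>>> move_arm:
  targets:
    - {"slide":[3,-3,0],"yaw":0}
    - {"slide":[3,-2,0],"yaw":0}
    - {"slide":[1,-1,0],"yaw":0}
    - {"slide":[0,0,0],"yaw":0}

```text
clock: 10.4
position: [0.6243, 0.0473, 0.2358]
orientation: [-90.8, -42.5, -7.1]
ft_force: [-2.6, -0.4, -0.9]
grip_width: 0.0004
```

```bash
python3 gap.py 6; python3 st.py; python3 -c "
import cv2
from plant import cams
im=cv2.imread('pics/side6.png');a=cv2.resize(im[165:215,335:390],None,fx=10,fy=10,interpolation=cv2.INTER_NEAREST)
s=cams.grab_frame('scene');cv2.imwrite('pics/scene6.png',s)
cv2.imwrite('pics/z6.png',a)"; python3 rise.py pics/scene6.png
```

```text
orange bbox [297, 164, 64, 47, 976] bottom row x 348 349 left [[297, 169], [297, 170]]
orange bbox [306, 145, 56, 45, 632] bottom row x 347 351 left [[306, 146], [306, 147]]
10.45 [0.6243 0.0474 0.2358] [-90.8 -42.5  -7.1] [ -4.8  21.3 -11.9 122.3 101.2  19.7 -26.4] F [-2.2 -0.2 -1.8]
[[0.732, 0.669, 0.132], [-0.091, -0.097, 0.991], [0.676, -0.737, -0.01]] tilt 42.5 dir -8.3
[  0.32025895 112.83112052] 70 [  0.30309458 102.04546393] 70
-0.1 strip z before 0.196 now 0.264
0 strip z before 0.196 now 0.264
0.1 strip z before 0.197 now 0.265
```

View pics/z6.png

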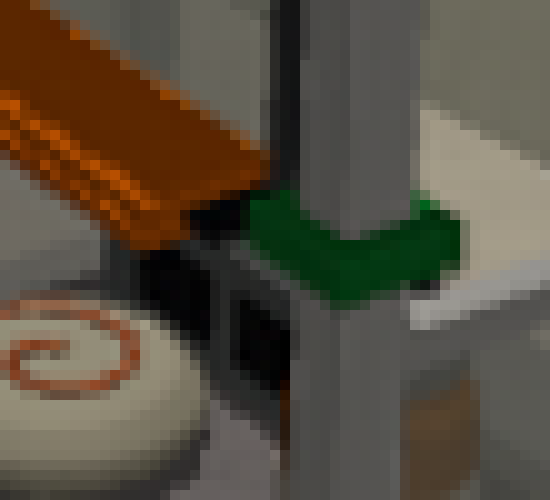

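The scene view puts the lip centre at z ≈ 0.264, and the collar is at about 0.266. I'll withdraw downward and then back, and check with the wrist camera before any last nudge.

>>> move_arm:
  targets:
    - {"slide":[-7,7,0],"yaw":0}
    - {"slide":[-14,15,0],"yaw":0}
    - {"slide":[-14,15,0],"yaw":0}
    - {"slide":[-20,-18,-3],"yaw":0}
    - {"slide":[-32,-30,-6],"yaw":0}
    - {"slide":[-32,-30,-6],"yaw":0}
    - {"slide":[0,0,0],"yaw":0}

```text
clock: 11.2
position: [0.5466, 0.0526, 0.1895]
orientation: [-90.4, -44.0, -7.3]
ft_force: [0.7, -0.2, 0.1]
grip_width: 0.0003
```

```bash
python3 st.py
```

```text
11.2 [0.5466 0.0526 0.1895] [-90.4 -44.   -7.3] [  8.5  25.1 -35.8 136.6 119.6  38.4 -49.5] F [ 0.7 -0.2  0.1]
[[0.714, 0.688, 0.132], [-0.092, -0.095, 0.991], [0.694, -0.72, -0.005]] tilt 44.0 dir -7.9
```

>>> move_arm:
  targets:
    - {"slide":[14,-34,-2],"yaw":0}
    - {"slide":[20,-38,-2],"yaw":0}
    - {"slide":[20,-38,-2],"yaw":0}
    - {"slide":[20,-38,-2],"yaw":0}
    - {"slide":[0,0,0],"yaw":0}

```text
clock: 11.7
position: [0.516, 0.0449, 0.3224]
orientation: [-90.4, -44.5, -8.4]
ft_force: [0.5, -0.3, -0.6]
grip_width: 0.0003
```

```bash
python3 st.py;python3 - <<'E'
from h import *
from plant import robot
s=robot.get_state();np.save("pics/pose7.npy",np.r_[s["position"],s["orientation"]])
im=cams.grab_frame("wrist");cv2.imwrite("pics/w7.png",im)
E
```

```text
11.7 [0.516  0.0449 0.3224] [-90.4 -44.5  -8.4] [  7.9   4.6 -29.  129.1  75.8  23.   -5.1] F [ 0.5 -0.3 -0.6]
[[0.706, 0.692, 0.152], [-0.105, -0.11, 0.988], [0.701, -0.713, -0.005]] tilt 44.5 dir -9.1
```

View pics/w7.png

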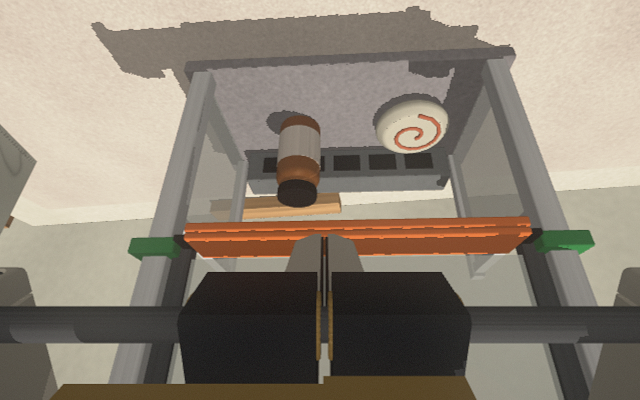

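```bash
python3 - <<'E'
import cv2
im=cv2.imread("pics/w7.png")
a=cv2.resize(im[200:270,120:220],None,fx=4,fy=4,interpolation=cv2.INTER_NEAREST)
b=cv2.resize(im[200:270,505:605],None,fx=4,fy=4,interpolation=cv2.INTER_NEAREST)
cv2.imwrite("pics/w7c.png",cv2.vconcat([a,b]))
E
```

```text
(no output)
```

View pics/w7c.png

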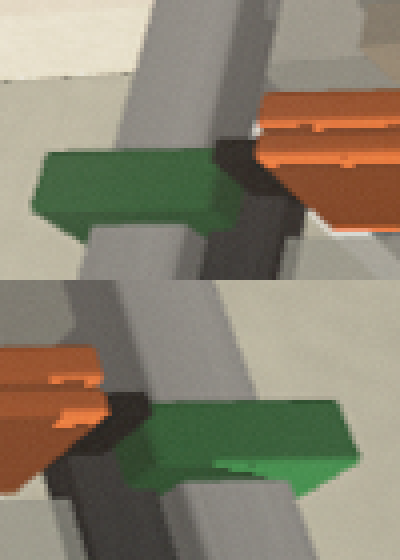

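```bash
python3 - <<'E'
from h import *
Oc=np.array([.6637,.0508,0]);yw=-.105
a=lambda x,y:(120+x/4-.5,200+y/4-.5); b=lambda x,y:(505+x/4-.5,200+y/4-.5)
wcam(np.load("pics/pose7.npy"))
for n,p,x in [("colR bot out",a(48,152),-.022),("colR bot in",a(212,150),-.022),("colR top out",a(32,212),-.022),("lipR bot",a(262,92),-.042),("lipR top",a(258,162),-.042),
 ("colL bot in",b(155,122),-.022),("colL bot out",b(335,121),-.022),("colL top out",b(360,178),-.022),("lipL bot",b(97,67),-.042),("lipL top",b(107,114),-.042)]:
    print(n,onplane("wrist",p,x,Oc,yw).round(4))
wcam(np.load("pics/pose1.npy"))
g=lambda x,y:((130 if x<390 else 335)+x/3-.5,120+y/3-.5)
for n,p,x in [("colR bot out",g(35,283),-.022),("colR top out",g(27,325),-.022),("lipR bot",g(235,60),-.042),("lipR top",g(236,98),-.042),("colL bot in",g(607,247),-.022),("colL bot out",g(727,244),-.022),("lipL bot",g(505,37),-.042),("lipL top",g(508,80),-.042)]:
    print("old",n,onplane("wrist",p,x,Oc,yw).round(4))
E
```

```text
colR bot out [-0.022  -0.2118  0.2611]
colR bot in [-0.022  -0.1719  0.2612]
colR top out [-0.022  -0.2113  0.2761]
lipR bot [-0.042  -0.1529  0.2558]
lipR top [-0.042  -0.1503  0.2727]
colL bot in [-0.022   0.1703  0.2597]
colL bot out [-0.022   0.2096  0.2601]
colL top out [-0.022   0.21    0.2738]
lipL bot [-0.042   0.1495  0.2552]
lipL top [-0.042   0.1485  0.2663]
old colR bot out [-0.022  -0.2122  0.2607]
old colR top out [-0.022  -0.2113  0.2754]
old lipR bot [-0.042  -0.1529  0.1882]
old lipR top [-0.042  -0.1504  0.2043]
old colL bot in [-0.022   0.1725  0.2599]
old colL bot out [-0.022   0.2127  0.26  ]
old lipL bot [-0.042   0.1511  0.187 ]
old lipL top [-0.042   0.1465  0.2057]
```

```bash
python3 gap.py 8; python3 - <<'E'
import cv2
im=cv2.imread("pics/side8.png")
a=cv2.resize(im[130:165,285:320],None,fx=11,fy=11,interpolation=cv2.INTER_NEAREST)
b=cv2.resize(im[170:205,335:390],None,fx=11,fy=11,interpolation=cv2.INTER_NEAREST)
a=cv2.copyMakeBorder(a,0,0,0,b.shape[1]-a.shape[1],0)if False else a
cv2.imwrite("pics/z8a.png",a);cv2.imwrite("pics/z8b.png",b)
E
```

```text
orange bbox [297, 164, 64, 47, 976] bottom row x 348 349 left [[297, 169], [297, 170]]
orange bbox [296, 145, 66, 45, 961] bottom row x 347 351 left [[296, 151]]
```

View pics/z8a.png

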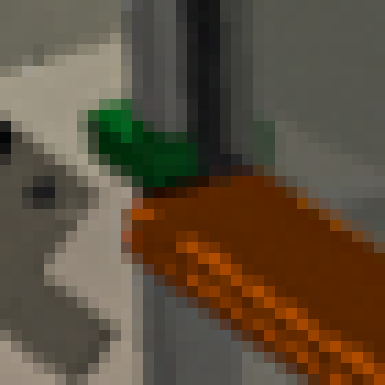

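View pics/z8b.png

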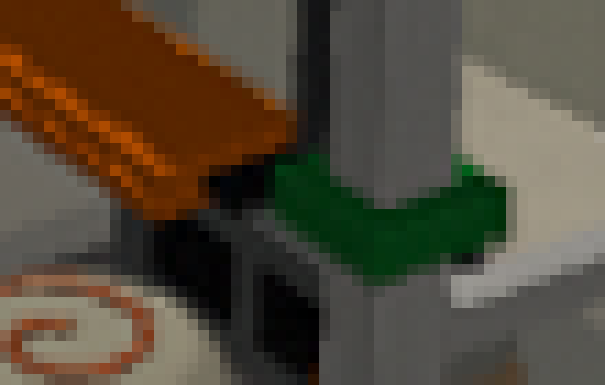

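```bash
python3 - <<'E'
from h import *
wcam(np.load("pics/pose7.npy"))
a=lambda x,y:(120+x/4-.5,200+y/4-.5); b=lambda x,y:(505+x/4-.5,200+y/4-.5)
s=lambda x,y:(335+x/11-.5,170+y/11-.5); t=lambda x,y:(285+x/11-.5,130+y/11-.5)
P=[("lipR",a(262,92),s(160,222),-.042),("colR",a(48,152),s(377,285),-.022),("lipL",b(97,67),t(130,258),-.042),("colL",b(155,122),t(158,194),-.022)]
X,Y=ax(-.105);Oc=np.array([.6637,.0508,0])
for n,w,u,x in P:
    p,e=tri2("wrist",w,"side",u);print(n,p,e,"booth x",((p-Oc)@X).round(4),"y",((p-Oc)@Y).round(4),"side plane z",onplane("side",u,x,Oc,-.105)[2].round(4))
E
```

```text
lipR [ 0.6058 -0.0966  0.2562] 0.0006 booth x -0.0421 y -0.1527 side plane z 0.2564
colR [ 0.6223 -0.1597  0.26  ] 0.0002 booth x -0.0191 y -0.2137 side plane z 0.2629
lipL [0.6361 0.2029 0.2544] 0.003 booth x -0.0434 y 0.1484 side plane z 0.2514
colL [0.6611 0.2231 0.2591] 0.0 booth x -0.0206 y 0.1711 side plane z 0.2604
```

>>> move_arm:
  targets:
    - {"slide":[-22,37,2],"yaw":0}
    - {"slide":[-22,37,2],"yaw":0}
    - {"slide":[-22,37,2],"yaw":0}
    - {"slide":[0,0,0],"yaw":0}

```text
clock: 12.2
position: [0.5402, 0.0392, 0.2205]
orientation: [-91.3, -43.8, -8.3]
ft_force: [-0.9, -0.4, 1.0]
grip_width: 0.0005
```

```bash
python3 st.py
```

```text
12.2 [0.5402 0.0392 0.2205] [-91.3 -43.8  -8.3] [  4.9  18.9 -28.7 135.2 113.2  31.6 -43.7] F [-0.9 -0.4  1. ]
[[0.714, 0.682, 0.161], [-0.105, -0.123, 0.987], [0.692, -0.721, -0.017]] tilt 43.8 dir -10.2
```

>>> move_arm:
  targets:
    - {"slide":[-15,16,0],"yaw":0}
    - {"slide":[12,12,5],"yaw":0}
    - {"slide":[12,12,5],"yaw":0}
    - {"slide":[12,12,5],"yaw":0}
    - {"slide":[12,12,5],"yaw":0}
    - {"slide":[8,8,3],"yaw":0}
    - {"slide":[0,0,0],"yaw":0}

```text
clock: 12.9
position: [0.627, 0.0478, 0.1986]
orientation: [-91.7, -43.8, -8.1]
ft_force: [-1.1, -0.5, 1.1]
grip_width: 0.0002
```

```bash
python3 st.py
```

```text
12.9 [0.627  0.0478 0.1986] [-91.7 -43.8  -8.1] [  3.3  27.2 -25.4 124.7 111.8  31.3 -37.8] F [-1.1 -0.5  1.1]
[[0.715, 0.681, 0.16], [-0.101, -0.126, 0.987], [0.692, -0.721, -0.021]] tilt 43.8 dir -10.5
```

>>> move_arm:
  targets:
    - {"slide":[7,-7,0],"yaw":0}
    - {"slide":[7,-7,0],"yaw":0}
    - {"slide":[4,-4,0],"yaw":0}
    - {"slide":[0,0,0],"yaw":0}

```text
clock: 13.3
position: [0.6261, 0.0477, 0.2276]
orientation: [-91.7, -43.9, -8.0]
ft_force: [-0.4, 0.5, -0.7]
grip_width: 0.0004
```

```bash
python3 st.py
```

```text
13.3 [0.6261 0.0477 0.2276] [-91.7 -43.9  -8. ] [  2.2  23.7 -23.5 123.1 104.3  28.1 -30.2] F [-0.4  0.5 -0.7]
[[0.714, 0.682, 0.159], [-0.1, -0.126, 0.987], [0.693, -0.72, -0.022]] tilt 43.9 dir -10.5
```

>>> move_arm:
  targets:
    - {"slide":[3,-3,0],"yaw":0}
    - {"slide":[0,0,0],"yaw":0}

```text
clock: 13.5
position: [0.6253, 0.0477, 0.2327]
orientation: [-91.7, -43.9, -7.9]
ft_force: [0.2, -0.7, 0.2]
grip_width: 0.0001
```

```bash
cat > chk.py <<'E'
import sys,subprocess
from h import *
from plant import robot
n=sys.argv[1]
cv2.imwrite(f"pics/scene{n}.png",cams.grab_frame("scene"))
E
python3 chk.py 9; python3 rise.py pics/scene9.png; python3 st.py
```

```text
[  0.32025895 112.83112052] 70 [  0.30325837 101.99026391] 70
-0.1 strip z before 0.196 now 0.264
0 strip z before 0.196 now 0.264
0.1 strip z before 0.197 now 0.265
13.55 [0.6251 0.0476 0.2322] [-91.8 -43.8  -7.9] [  2.1  23.1 -23.2 122.9 102.8  27.7 -28.7] F [-0.6  1.1  0.3]
[[0.714, 0.682, 0.159], [-0.1, -0.126, 0.987], [0.693, -0.721, -0.022]] tilt 43.9 dir -10.5
```

Not touching yet. I'll take small steps up.

>>> move_arm:
  targets:
    - {"slide":[2,-1,0],"yaw":0}
    - {"slide":[1,-1,0],"yaw":0}

```text
clock: 13.75
position: [0.6252, 0.0474, 0.2349]
orientation: [-91.8, -43.7, -7.9]
ft_force: [-0.5, 0.2, -0.2]
grip_width: 0.0002
```

```bash
python3 chk.py 10; python3 rise.py pics/scene10.png; python3 st.py
```

```text
[  0.32025895 112.83112052] 70 [  0.30302334 102.06144313] 70
-0.1 strip z before 0.196 now 0.264
0 strip z before 0.196 now 0.264
0.1 strip z before 0.197 now 0.265
13.8 [0.6252 0.0474 0.235 ] [-91.8 -43.7  -7.9] [  2.   22.8 -23.  122.6 101.5  27.3 -27.4] F [-0.6  0.1 -0.9]
[[0.716, 0.68, 0.159], [-0.099, -0.126, 0.987], [0.691, -0.722, -0.023]] tilt 43.8 dir -10.5
```

>>> move_arm:
  targets:
    - {"slide":[1.5,-1.5,0],"yaw":0}
    - {"slide":[1.5,-1.5,0],"yaw":0}
    - {"slide":[0,0,0],"yaw":0}

```text
clock: 14.1
position: [0.6234, 0.0475, 0.2369]
orientation: [-91.8, -43.4, -7.9]
ft_force: [-0.0, -0.1, -0.5]
grip_width: 0.0006
```

```bash
python3 chk.py 11; python3 rise.py pics/scene11.png; python3 st.py
```

```text
[  0.32025895 112.83112052] 70 [  0.30290263 102.03412915] 70
-0.1 strip z before 0.196 now 0.264
0 strip z before 0.196 now 0.264
0.1 strip z before 0.197 now 0.265
14.15 [0.6236 0.0474 0.2369] [-91.8 -43.4  -7.9] [  1.9  22.4 -22.8 122.4 100.   26.9 -25.8] F [-0.8 -0.5 -1.2]
[[0.72, 0.676, 0.158], [-0.099, -0.125, 0.987], [0.687, -0.726, -0.023]] tilt 43.4 dir -10.5
```

>>> move_arm:
  targets:
    - {"slide":[3,-1.5,0],"yaw":0}
    - {"slide":[3,-1.5,0],"yaw":0}
    - {"slide":[0,0,0],"yaw":0}

```text
clock: 14.45
position: [0.6235, 0.0474, 0.2411]
orientation: [-91.8, -43.1, -7.8]
ft_force: [-1.6, 0.4, -1.3]
grip_width: 0.0001
```

```bash
python3 chk.py 12; python3 rise.py pics/scene12.png; python3 st.py
```

```text
[  0.32025895 112.83112052] 70 [  0.30148891 101.45100402] 70
-0.1 strip z before 0.196 now 0.268
0 strip z before 0.196 now 0.269
0.1 strip z before 0.197 now 0.269
14.5 [0.6236 0.0474 0.2412] [-91.8 -43.1  -7.8] [  1.8  21.9 -22.4 121.9  97.4  26.2 -23. ] F [-1.8  0.  -1. ]
[[0.724, 0.672, 0.157], [-0.099, -0.124, 0.987], [0.683, -0.73, -0.024]] tilt 43.1 dir -10.5
```

The lip rose about 4 mm, as intended. I'll withdraw down and back, then check.

>>> move_arm:
  targets:
    - {"slide":[-7,7,0],"yaw":0}
    - {"slide":[-14,15,0],"yaw":0}
    - {"slide":[-14,15,0],"yaw":0}
    - {"slide":[-20,-18,-3],"yaw":0}
    - {"slide":[-32,-30,-6],"yaw":0}
    - {"slide":[-32,-30,-6],"yaw":0}
    - {"slide":[0,0,0],"yaw":0}

```text
clock: 15.2
position: [0.5378, 0.0535, 0.1961]
orientation: [-91.5, -44.5, -8.1]
ft_force: [1.0, 0.2, -0.2]
grip_width: 0.0009
```

>>> move_arm:
  targets:
    - {"slide":[14,-34,-2],"yaw":0}
    - {"slide":[20,-38,-2],"yaw":0}
    - {"slide":[20,-38,-2],"yaw":0}
    - {"slide":[20,-38,-2],"yaw":0}
    - {"slide":[0,0,0],"yaw":0}
    - {"slide":[0,0,0],"yaw":0}

```text
clock: 15.8
position: [0.5046, 0.0503, 0.3376]
orientation: [-91.3, -45.2, -9.2]
ft_force: [-0.4, -0.5, -1.5]
grip_width: 0.0003
```

```bash
python3 st.py;python3 - <<'E'
from h import *
from plant import robot
s=robot.get_state();np.save("pics/pose13.npy",np.r_[s["position"],s["orientation"]])
im=cams.grab_frame("wrist");cv2.imwrite("pics/w13.png",im)
a=cv2.resize(im[200:270,120:220],None,fx=4,fy=4,interpolation=cv2.INTER_NEAREST)
b=cv2.resize(im[200:270,505:605],None,fx=4,fy=4,interpolation=cv2.INTER_NEAREST)
cv2.imwrite("pics/w13c.png",cv2.vconcat([a,b]))
E
python3 gap.py 13; python3 chk.py 13; python3 rise.py pics/scene13.png
```

```text
15.8 [0.5046 0.0503 0.3376] [-91.3 -45.2  -9.2] [ 14.8   2.9 -38.6 128.5  71.4  26.8  -2.9] F [-0.4 -0.5 -1.5]
[[0.696, 0.696, 0.176], [-0.113, -0.136, 0.984], [0.709, -0.705, -0.016]] tilt 45.2 dir -11.1
orange bbox [297, 164, 64, 47, 976] bottom row x 348 349 left [[297, 169], [297, 170]]
orange bbox [296, 144, 66, 45, 964] bottom row x 348 350 left [[296, 147], [296, 149], [296, 150]]
[  0.32025895 112.83112052] 70 [  0.30197032 101.3304652 ] 70
-0.1 strip z before 0.196 now 0.268
0 strip z before 0.196 now 0.268
0.1 strip z before 0.197 now 0.269
```

View pics/w13c.png

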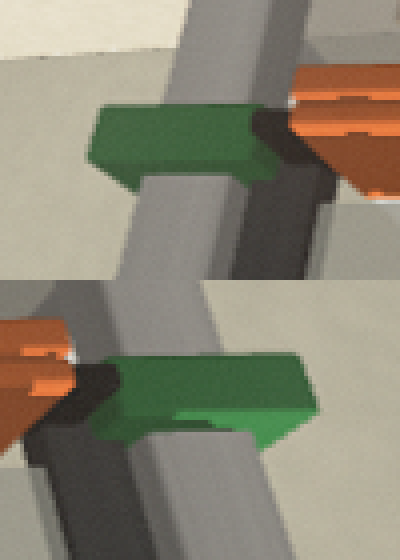

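View pics/side13.png

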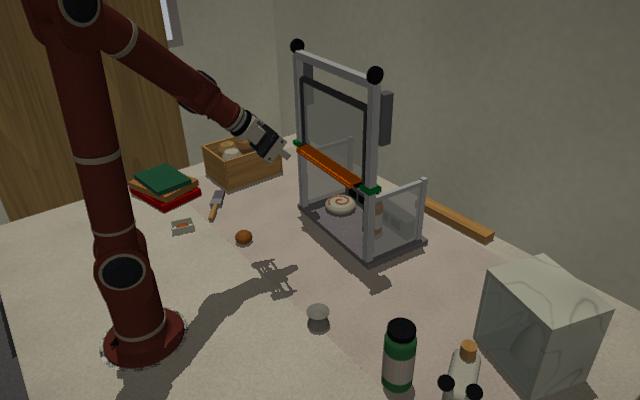

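```bash
python3 - <<'E'
from h import *
Oc=np.array([.6637,.0508,0]);yw=-.105
a=lambda x,y:(120+x/4-.5,200+y/4-.5); b=lambda x,y:(505+x/4-.5,200+y/4-.5)
wcam(np.load("pics/pose13.npy"))
for n,p,x in [("colR bot out",a(102,104),-.022),("colR bot in",a(250,104),-.022),("lipR bot",a(295,65),-.042),("colL bot in",b(115,76),-.022),("colL bot out",b(300,73),-.022),("lipL bot",b(67,40),-.042)]:
    print(n,onplane("wrist",p,x,Oc,yw).round(4))
E
python3 - <<'E'
import cv2
im=cv2.imread("pics/side13.png")
cv2.imwrite("pics/z13.png",cv2.resize(im[130:205,285:390],None,fx=7,fy=7,interpolation=cv2.INTER_NEAREST))
E
```

```text
colR bot out [-0.022  -0.2119  0.2605]
colR bot in [-0.022  -0.1729  0.2611]
lipR bot [-0.042  -0.1531  0.2601]
colL bot in [-0.022   0.1687  0.2596]
colL bot out [-0.022   0.2103  0.2596]
lipL bot [-0.042   0.1495  0.2597]
```

View pics/z13.png

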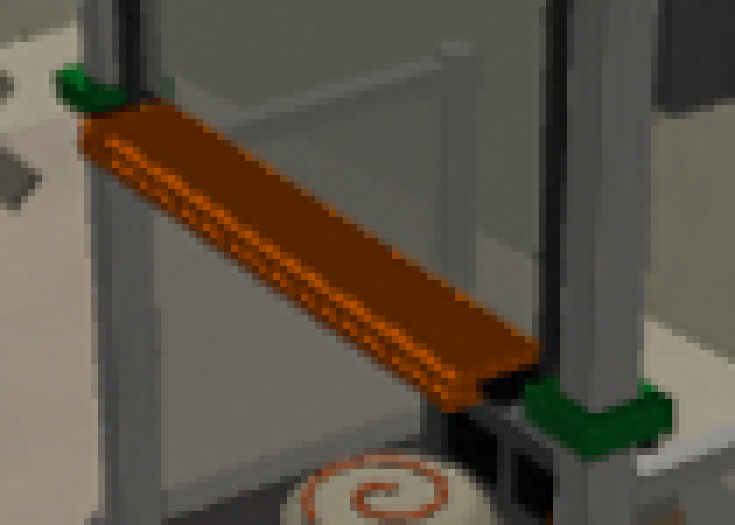

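The lip underside is at z 0.2601 / 0.2597 and the collar bottoms at about 0.2608 / 0.2596. With both 16 mm thick, that makes the pointers level within about 1 mm. The arm is clear and nothing else has moved, so I'll hand in.

```bash
python3 -c "
from plant import robot
print(robot.get_state()['joint_vel'].round(1)); print(robot.sign_off())"
```

```text
[ 0.1  0.8 -0.5  0.9 -0.8  0.   0.6]
the job is handed in; nothing more can be done
None
```

The window is open at the height you asked for: the black pointers are level with the green collars to within about 1 mm. I handed the job in at about 16 s of the 35 s allowed.

- **How it was done:** The moves could not tilt the gripper directly. I got the roughly 44° forward tilt by driving the arm upward against a wrist joint's limit. With the fingers shut and under the lip, I then pushed up in short moves with pauses to measure, about 68 mm in all. I backed off to measure and went back under for a final 4 mm. The lip was never gripped, and the highest force I read was about 4 N.
- **Final check, wrist camera:** After I withdrew, the lip's underside measured z = 0.260 m at both ends. The collar bottoms measured 0.261 m on the right and 0.260 m on the left, so the pointers and collars match in height.
- **Second check, scene camera:** It put the pointer height at 0.268 m both while I was pushing and after I let go, so the window stayed where I left it. The collar middle is also at about 0.268 m by the wrist camera.
- **Disagreement between checks:** Early estimates of the collar height from the other views ranged from 0.261 to 0.268 m. I went with the wrist camera, which gave the same answer from three positions.
- **Clearance and other objects:** The arm stands about 10 cm in front of the booth and touches nothing. In the last side picture the specimens and jars look to be where they started. I judged that by eye and did not measure each one.

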